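# Snap the coffee capsule shut with the capsule pliers

## Task

A refillable coffee capsule sits in the jaws of the hinged capsule pliers, which are held in their stand. Press the padded upper handle of these pliers down until the capsule's snap lid clicks fully home, then let the handle spring back open. Leave the nutcracker pliers, which have empty jaws and ball-ended handles, unpressed.

Things in the scene. Friction and masses are not known exactly. Their poses are not given: they have to be found in the camera images.
- press_pad (a point): Where to press: top centre of the black rubber pad (45 x 36 mm) on the free end of the capsule pliers' upper handle. Open, it is 147 mm above the table, the handle rising to it at 15 degrees from the hinge 179 mm away; closed, it is 97 mm up and 11 mm farther out from the hinge, handle level. When open the point's x axis is level and points from the pad to the hinge; z is up.
- press_arm (a joint): Upper handle of the steel capsule pliers, rad: 0 open, 0.27 lid home, hard stop 0.28; a spring reopens it. The lower handle is fixed in a dark stand 200 x 75 mm; hinge at the end away from the pad. A round capsule 37 mm wide shows on both sides of the narrow upper lever. Pushing the pad takes 1 to 3 N, then 5 to 8 N from about 0.17 rad on.
- capsule_lid (a joint): How far the black snap lid (37 mm wide) has gone down into the capsule, m: 0 to 0.0015 (raised) at the start, 0.006 fully home. It moves only when the pliers' jaw pushes it with about 12 N, and stays where it is left.
- cracker_arm (a joint): Upper handle of the nutcracker pliers, rad: 0 sprung open, 0.28 shut. Similar stand (200 x 60 mm), but empty toothed jaws and shorter handles ending in wooden balls (28 and 24 mm). Not to be pressed. Either pliers may stand on the left or the right, at least 260 mm apart between centres.
Not all that is in view belongs to the job. Leave any green look-alike of the part that bears press_pad alone.

How it is judged:
On the way:
1. the capsule pliers are pressed closed and the snap lid goes home (value of joint press_arm above 0.22 rad and value of joint capsule_lid above 0.0045 m), for 0.05 s.
At the end, for the whole second after the job is handed in: The snap lid is down in the capsule (at least 4.5 of its 6 mm), the capsule pliers have been let go and have sprung open (under 0.08 rad), and the nutcracker is open (under 0.08 rad) (value of joint capsule_lid above 0.0045 m and value of joint each of press_arm, cracker_arm below 0.08 rad); the robot touches nothing.
It fails at once if the nutcracker pliers are pressed (more than 0.1 rad) (value of joint cracker_arm above 0.1 rad).
It also fails if it takes over 32 s, if anything falls off the work surface, if the arm or the gripper's body presses on something with over 40 N, if the wrist force passes 120 N, or if a joint passes its speed limit or range.

## Robot

A 7-joint arm with a two-finger parallel gripper is mounted at the origin on the work surface. World frame = base frame: x ahead of the robot, y to its left, z up, the work surface at z = 0. Lengths are in m, angles in rad, forces in N, time in s.
With the tool pointing down it reaches from about 0.425 to 1.025 m from the base axis. Payload 9.4 kg.
Tool frame: the origin (TCP) lies at the very end of the fingers, on their centre line; the grasp point (between the pads) lies 19 mm behind it; z points along the fingers, y is the line along which they close (so a half turn about z gives the same grasp; the last joint's range is limited). The gripper opens to 85 mm and grips with 20 to 120 N. Pads are 22 mm wide; open, the fingers measure 114 mm over their backs; the gripper's body (76 mm by 85 mm) begins 54 mm behind the grasp point. The pads swing forward as they close: fully open they stand 13 mm farther back than shut.
Start: joints at [-1.42, 0.599, -0.003, 1.599, 0.002, 0.943, -0.08], TCP at [0.164, 0.706, 0.231] pointing down, gripper open.
Joint ranges: [-2.57, 2.57], [-0.35, 1.97], [-1.29, 1.29], [0.11, 2.56], [-1.05, 4.19], [0.11, 1.86], [-2.63, 2.63]. Speed limits (rad/s): [2.22, 2.22, 3.01, 3.01, 3.14, 3.14, 3.14].

## Interface

Orientations are given as a unit quaternion [x, y, z, w].
In Python, from bench import * gives the robot as it stands.
- The arm moves only by the shell command python3 -m creep 'ROWS' [OPENING] [FORCE]. ROWS is a JSON object of lists of equal length, an entry for each row: "dp": the shift along the tool's x, y, z in m, a list of three; "twist": the turn about the tool's z in rad. A call has 1 to 10 rows; each row shifts and turns the commanded pose from where the row before left it, along the tool's axes as they then stand; what a row does not reach is not made up. A row lasts 1/12 s, in which the tool goes at most 41.7 mm and 7.16 degrees, less where a joint would pass 70% of its speed; a pose out of reach is approached as far as the arm can. A call with a gripper value outside its range is refused whole. OPENING is the opening, from 0 (shut) to 1 (fully open), set as the call begins (- or left out, the last holds). The fingers move at their own pace and stop on an object; FORCE is the grip in N (left out, the last holds). Time passes only in rows, so rows that do not move let the fingers close. It gives the time, the measured TCP pose, the force, the opening and the grip force at its end, in the units of the state.
- get_state(): the state, without advancing time (a new reading comes with each control period).
- get_image(name): name is "side" or "top"; returns the picture (400x640x3 uint8, red, green, blue); there is no depth.
- camera_model(name): a dict with "fx", "fy", "cx", "cy" (pixels), "R" (3x3) and "t" (3): a world point X has camera coordinates R X + t. Camera axes: x right, y down, z forward; pixel columns grow to the right and rows downward; lengths in m; the calibration is good to about 2 mm. A picture is of the moment at which its call begins. camera_model takes no time and is no camera call.
- close_job(): hands the job in; it is judged then, once.
The state is a dict: "time_s": time; "joints": joint angles; "dq": joint speeds; "effort": joint torques, N m; "position": TCP position; "eef_rot": TCP orientation; "contact_force": force on the tool from outside, world axes, zero at the start; "torque": the same for the moment, N m; "opening": finger opening in m; "grip_force": force on a finger pad.
Only numpy, scipy, OpenCV 4.12 (cv2) and the standard library are available. Lean on these libraries where they do the work, as an engineer would, in place of code of your own. Each camera call takes 0.05 s, during which the arm holds its last target. There are 200 camera calls.

## Working session

There is one attempt and no reset: what is moved stays moved. The work goes in short steps, Python scripts to look and compute and a shell command to move; the robot and the scene stay as the last step left them, time stands still between calls to the robot, and variables do not carry over. Pictures are saved under pics/ and viewed, at most 10 in all, crops included, and the job is handed in when it is done.

```bash
mkdir -p pics
python3 - <<'E'
from bench import *
import cv2
for n in("top","side"):
    cv2.imwrite(f"pics/{n}0.png",get_image(n)[:,:,::-1])
    c=camera_model(n);print(n,c)
s=get_state();print(s["time_s"],s["position"],s["eef_rot"],s["contact_force"],s["opening"])
E
```

```text
top {'fx': 375.0880310226877, 'fy': 375.0880310226877, 'cx': 321.57229036109925, 'cy': 202.99746340548793, 'R': array([[-0.00774204, -0.99983022, -0.0167213 ],
       [-0.99475945,  0.00940545, -0.10180949],
       [ 0.10194947,  0.01584546, -0.99466337]]), 't': array([0.00618906, 0.51539788, 0.877008  ])}
side {'fx': 413.3839300065654, 'fy': 413.3839300065654, 'cx': 321.35901062453087, 'cy': 194.65071426474313, 'R': array([[-0.98350158, -0.18087567,  0.00293967],
       [-0.12127723,  0.64720665, -0.75260573],
       [ 0.13422549, -0.74054544, -0.65846486]]), 't': array([0.50590936, 0.15426914, 0.87388218])}
0.1 [0.16364749 0.70583545 0.23048028] [ 1.13638666e-01  9.93521878e-01 -7.28649571e-04 -2.25473393e-05] [ 0.35261048 -0.12951586 -0.03507094] 0.08581620588651497
```

View pics/top0.png

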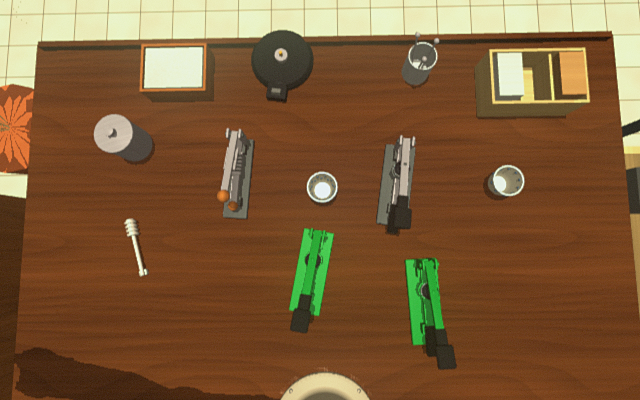

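View pics/side0.png

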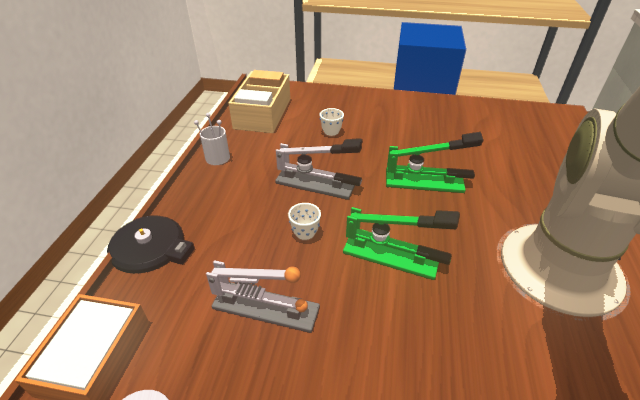

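Candidates:
- **Steel capsule pliers:** black pad at top (400,217), side (350,146), with a capsule in the jaws. This is my choice.
- **Nutcracker:** orange balls at top (223,196), not to be pressed.
- **Green look-alikes:** pads at top (300,320) and (445,357), to be left alone.

Next is one close crop to check.

Run:
```python
import cv2,numpy as np
a=cv2.imread("pics/top0.png")[125:245,360:440]; b=cv2.imread("pics/side0.png")[125:205,265:375]
a=cv2.resize(a,None,fx=5,fy=5,interpolation=cv2.INTER_CUBIC);b=cv2.resize(b,None,fx=3.6,fy=3.6,interpolation=cv2.INTER_CUBIC)
o=np.zeros((600,800,3),np.uint8);o[:a.shape[0],:400]=a;o[:b.shape[0],400:400+b.shape[1]]=b[:,:400]
cv2.imwrite("pics/crop0.png",o)
```

```text
(no output)
```

View pics/crop0.png

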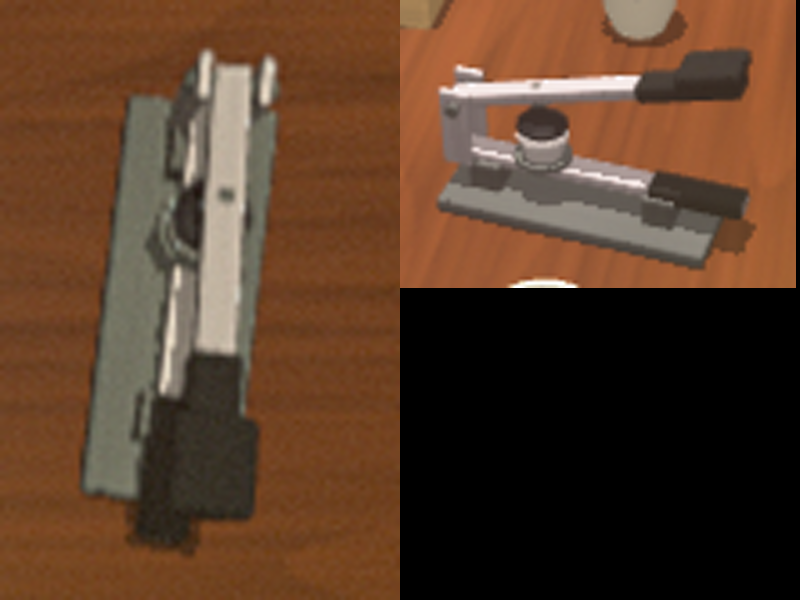

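The crop confirms a steel lever with a capsule in its jaws. The pad top centre is at about top (403,218.6) and side (352,142), and the hinge end is at top (406.6,139).

```bash
cat > h.py <<'E'
from bench import *
import numpy as np
def cast(n,u,v,z):
    c=camera_model(n);R,t=np.array(c["R"]),np.array(c["t"])
    o=-R.T@t;d=R.T@np.array([(u-c["cx"])/c["fx"],(v-c["cy"])/c["fy"],1]);return o+d*(z-o[2])/d[2]
E
python3 - <<'E'
from h import *
from scipy.spatial.transform import Rotation as Ro
p=cast("top",403,218.6,.147);print(p,cast("side",352.5,142.2,.147))
h=cast("top",406.6,138.6,.105);print(h,np.linalg.norm((h-p)[:2]),np.degrees(np.arctan2(*(h-p)[1::-1])))
s=get_state();R=Ro.from_quat(s["eef_rot"]);print(R.as_matrix().round(3))
d=p-s["position"];print(d,R.inv().apply(d))
E
```

```text
[ 0.46902934 -0.16837768  0.147     ] [ 0.47185323 -0.1681804   0.147     ]
[ 0.64982163 -0.19009634  0.105     ] 0.18209215402962486 -6.850142003825061
[[-0.974  0.226 -0.   ]
 [ 0.226  0.974 -0.001]
 [-0.    -0.001 -1.   ]]
[ 0.30538186 -0.87421314 -0.08348028] [-0.49488625 -0.78255544  0.08467719]
```

```bash
python3 -m creep '{"dp":[[-0.0257,-0.0261,0],[-0.0257,-0.0261,0],[-0.0257,-0.0261,0],[-0.0257,-0.0261,0],[-0.0257,-0.0261,0],[-0.0257,-0.0261,0],[-0.0257,-0.0261,0],[-0.0257,-0.0261,0],[-0.0257,-0.0261,0],[-0.0257,-0.0261,0]],"twist":[0,0,0,0,0,0,0,0,0,0]}' 0 20
python3 -m creep '{"dp":[[-0.0257,-0.0261,0],[-0.0257,-0.0261,0],[-0.0257,-0.0261,0],[-0.0257,-0.0261,0],[-0.0257,-0.0261,0],[-0.0257,-0.0261,0]],"twist":[0,0,0,0,0,0]}'
```

```text
time_s: 0.93
position: [0.3557, 0.3922, 0.2312]
eef_rot: [0.114, 0.994, -0.0, -0.0]
contact_force: [1.4, -0.0, 0.3]
opening: 0.0
grip_force: 0.0
time_s: 1.43
position: [0.4705, 0.2049, 0.2312]
eef_rot: [0.114, 0.994, -0.0, -0.0]
contact_force: [0.1, 0.5, 0.5]
opening: 0.0
grip_force: 0.0
```

Tracking is exact, so I'll continue to above the pad.

```bash
python3 -m creep '{"dp":[[-0.0084,-0.0363,0],[-0.0084,-0.0363,0],[-0.0084,-0.0363,0],[-0.0084,-0.0363,0],[-0.0084,-0.0363,0],[-0.0084,-0.0363,0],[-0.0084,-0.0363,0],[-0.0084,-0.0363,0],[-0.0084,-0.0363,0],[-0.0084,-0.0363,0]],"twist":[0,0,0,0,0,0,0,0,0,0]}'
python3 -m creep '{"dp":[[0,0,0.02],[0,0,0.02],[0,0,0.015],[0,0,0],[0,0,0]],"twist":[0,0,0,0,0]}'
python3 - <<'E'
from h import *
import cv2
a=get_image("top")[:,:,::-1][125:245,350:450]; b=get_image("side")[:,:,::-1][85:205,265:375]
r=lambda i:cv2.resize(i,(400,int(i.shape[0]*400/i.shape[1])),interpolation=cv2.INTER_CUBIC)
a,b=r(a),r(b);o=np.zeros((500,800,3),np.uint8);o[:a.shape[0],:400]=a;o[:b.shape[0],400:]=b
cv2.imwrite("pics/near1.png",o);print(get_state()["position"])
E
```

```text
time_s: 2.27
position: [0.4694, -0.1678, 0.2313]
eef_rot: [0.114, 0.994, 0.0, -0.0]
contact_force: [-0.3, 0.5, -0.8]
opening: -0.0001
grip_force: 0.0
time_s: 2.68
position: [0.4694, -0.1659, 0.1759]
eef_rot: [0.114, 0.994, 0.0, -0.001]
contact_force: [0.1, -0.6, 0.4]
opening: 0.0002
grip_force: 0.0
[ 0.4702441  -0.16597611  0.1769775 ]
```

View pics/near1.png

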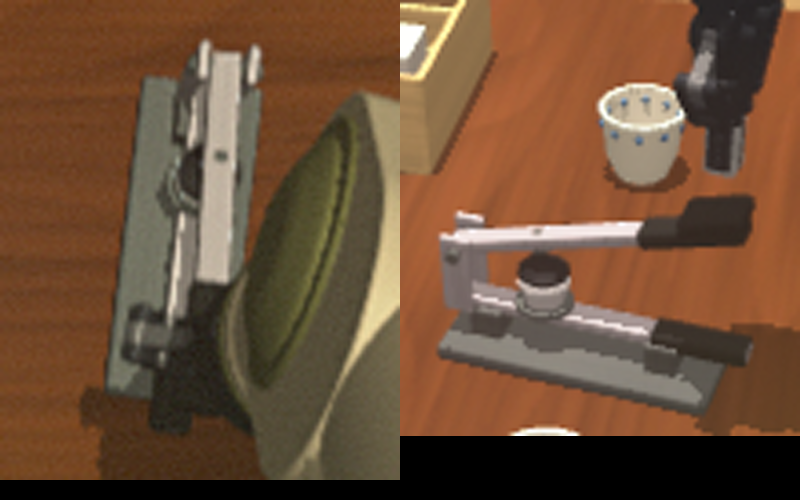

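The side view shows the fingertip directly over the pad, with the tip at crop (725,172) and the pad at (717,205). I'll descend to contact.

```bash
python3 -m creep '{"dp":[[0,0,0.01],[0,0,0.01],[0,0,0.007],[0,0,0.005],[0,0,0.005],[0.001,0,0.005]],"twist":[0,0,0,0,0,0]}'
python3 -m creep '{"dp":[[0.001,0,0.004],[0.001,0,0.004],[0.001,0,0.004],[0.001,0,0.004],[0,0,0]],"twist":[0,0,0,0,0]}'
```

```text
time_s: 3.28
position: [0.4689, -0.1658, 0.1337]
eef_rot: [0.114, 0.994, 0.0, -0.0]
contact_force: [-0.4, 0.3, 1.6]
opening: -0.0
grip_force: 0.9
time_s: 3.7
position: [0.465, -0.165, 0.1178]
eef_rot: [0.114, 0.994, -0.0, 0.0]
contact_force: [0.3, -1.8, 1.8]
opening: 0.0002
grip_force: 1.0
```

The upward force of about 2 N matches the expected pad load, so I'll press on.

```bash
python3 -m creep '{"dp":[[0.001,0,0.004],[0.001,0,0.004],[0.001,0,0.004],[0,0,0.003],[0,0,0.002],[0,0,0]],"twist":[0,0,0,0,0,0]}'
python3 -m creep '{"dp":[[0,0,0.001],[0,0,0.001],[0,0,0.001],[0,0,0.001],[0,0,0]],"twist":[0,0,0,0,0]}'
```

```text
time_s: 4.2
position: [0.4626, -0.1646, 0.1012]
eef_rot: [0.114, 0.994, -0.0, 0.001]
contact_force: [0.9, -1.2, 4.9]
opening: -0.0001
grip_force: 2.7
time_s: 4.62
position: [0.4622, -0.1646, 0.0974]
eef_rot: [0.114, 0.993, -0.0, 0.0]
contact_force: [-0.7, -2.2, 6.1]
opening: -0.0001
grip_force: 3.0
```

```bash
python3 -m creep '{"dp":[[0,0,0.001],[0,0,0.001],[0,0,0]],"twist":[0,0,0]}'
python3 -m creep '{"dp":[[0,0,0.001],[0,0,0.001],[0,0,0],[0,0,0]],"twist":[0,0,0,0]}'
```

```text
time_s: 4.87
position: [0.462, -0.1645, 0.0954]
eef_rot: [0.114, 0.993, -0.0, 0.0]
contact_force: [-1.5, -1.4, 7.0]
opening: -0.0001
grip_force: 3.3
time_s: 5.2
position: [0.462, -0.1645, 0.0942]
eef_rot: [0.114, 0.993, -0.0, 0.0]
contact_force: [-3.7, -0.9, 20.5]
opening: 0.0002
grip_force: 10.1
```

The force jumped to 20 N, so the handle is on its hard stop and the lid is home. I'll lift, back off and check.

```bash
python3 -m creep '{"dp":[[0,0,-0.005],[-0.001,0,-0.008],[-0.002,0,-0.01],[-0.002,0,-0.01],[-0.002,0,-0.01],[0,0,-0.015],[0,0,-0.02],[0,0,-0.03],[0,0,-0.03],[0,0,0]],"twist":[0,0,0,0,0,0,0,0,0,0]}'
python3 -m creep '{"dp":[[0,0,0],[0,0,0],[0,0,0],[0,0,0]],"twist":[0,0,0,0]}'
python3 - <<'E'
from h import *
import cv2
n=get_image("side")[:,:,::-1];cv2.imwrite("pics/side2.png",n)
c=lambda i:cv2.resize(np.ascontiguousarray(i[125:205,265:375]),(800,582),interpolation=cv2.INTER_CUBIC)[:,:]
o=np.vstack([cv2.resize(c(cv2.imread("pics/side0.png")),(410,298)),cv2.resize(c(n),(410,298))])
cv2.imwrite("pics/cmp2.png",o)
E
```

```text
time_s: 6.03
position: [0.4708, -0.1663, 0.236]
eef_rot: [0.114, 0.994, -0.0, 0.003]
contact_force: [0.4, 0.2, -0.6]
opening: 0.0001
grip_force: 0.0
time_s: 6.37
position: [0.4683, -0.1655, 0.2302]
eef_rot: [0.114, 0.994, 0.0, -0.001]
contact_force: [0.5, -0.3, -0.5]
opening: -0.0
grip_force: 0.0
```

View pics/cmp2.png

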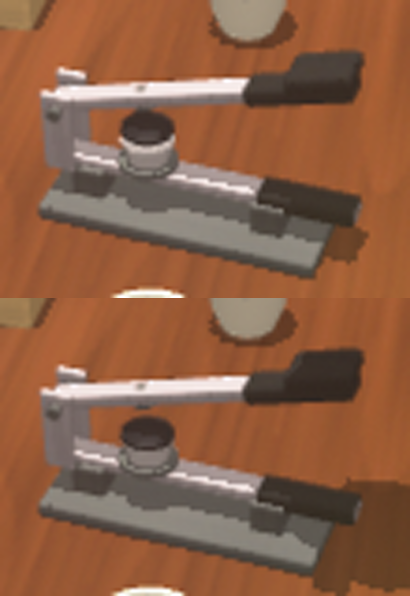

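View pics/side2.png

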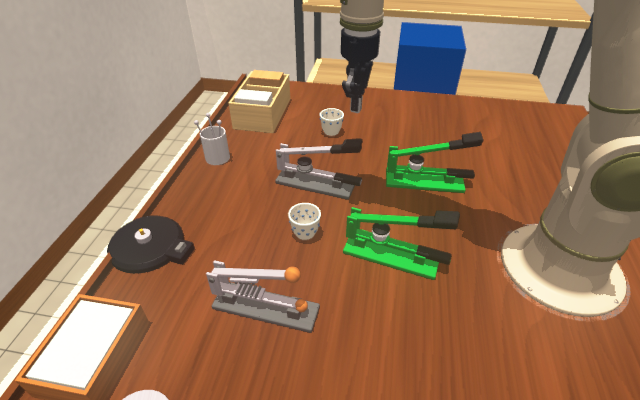

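The lid top dropped from crop y≈115 to ≈122 (420−298), and the handle is back at its open height. The nutcracker is untouched with its ball at side (292,274), and the gripper is clear of everything at (356,105).

```bash
python3 -c "from bench import *; print(close_job())"
```

```text
the job is handed in; nothing more can be done
None
```

I pressed the capsule pliers to their hard stop and released them; the pictures show the lid lower in the capsule, the handle sprung back open and the nutcracker unpressed, and I handed the job in at about 6.4 s (no verdict was returned).

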